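# Switch on the display light base and put the squat bottle on show

### The arm

A 7-joint arm with a two-finger parallel gripper is mounted at the origin on the work surface. World frame = base frame: x ahead of the robot, y to its left, z up, the work surface at z = 0. Lengths are in m, angles in degrees, forces in N, time in s.
With the tool pointing down it reaches from about 0.425 to 0.875 m from the base axis. Payload 4.7 kg.
Tool frame: the origin (TCP) lies midway between the tips of the shut fingers; the grasp point (between the pads) lies 19 mm behind it (env.grip_depth is the distance from the TCP to the grasp point, in m); z points along the fingers, y is the line along which they close (so a half turn about z gives the same grasp; the last joint's range is limited). The gripper opens to 87 mm and grips with 3 to 60 N. Pads are 19 mm wide; open, the fingers measure 117 mm over their backs; the gripper's body (75 mm by 190 mm) begins 51 mm behind the grasp point.
Start: joints at [65.667, 18.392, -4.016, 83.108, 1.295, 78.541, -3.26], TCP at [0.276, -0.588, 0.223] pointing down, gripper open.
Joint ranges: [-163.93, 163.93], [-17.29, 119.83], [-79.2, 71.16], [3.27, 140.29], [-89.18, 269.18], [5.43, 117.66], [-154.24, 154.24]. Speed limits (degrees/s): [147.25, 147.25, 180, 180, 180, 180, 180].

### API

Orientations are given as [roll, pitch, yaw] about the fixed x, y, z axes, in that order (R = Rz(yaw) Ry(pitch) Rx(roll)).
In Python, from cell import get_obs, optics, env, nets gives the robot as it stands.
- The arm moves only by the shell command python3 -m creep 'ROWS' [FORCE]. ROWS is JSON, a list of rows, each an object of numbers: "wx", "wy", "wz": the turn, a rotation vector about the tool's x, y, z in degrees; "tx", "ty", "tz": the shift along the tool's x, y, z in mm; "gripper": the opening, from -1 (shut) to 1 (fully open). A call has 1 to 5 rows; each row is the pose to reach, as a shift and turn from the pose commanded when the call began, along the tool's axes at that moment; what a row does not reach only later rows make up. A row lasts 1/12 s, in which the tool goes at most 41.7 mm and 7.16 degrees, less where a joint would pass 70% of its speed; a pose out of reach is approached as far as the arm can. A call with a gripper value outside its range is refused whole. The fingers move at their own pace and stop on an object; FORCE is the grip in N (left out, the last holds). Time passes only in rows, so rows that repeat a pose let the fingers close. It gives the time, the measured TCP pose, the force, the opening and the grip force at its end, in the units of the state.
- get_obs(): the state, without advancing time (a new reading comes with each control period).
- optics.read_camera(name): name is "scene" or "top" or "wrist"; returns (picture, depth): 420x560x3 uint8, red, green, blue; 420x560 float32, m along the optical axis (not along the pixel's ray), 0 where there is no reading.
- optics.camera_info(name): a dict with "fovy" (degrees; the focal length in pixels is half the picture's height over the tangent of half this angle, whatever the lens; pixels are square), "cx", "cy" (the principal point, pixels), "k1" (the pictures are not rectified: a ray, as slopes to the right and down, at radius r is drawn at 1 + k1 r^2 times it, then the intrinsics apply), "R" (3x3) and "t" (3): a world point X has camera coordinates R X + t; the wrist camera has in their place "tool_from_camera" (4x4, takes a point from camera to tool coordinates, whose origin is the TCP and whose axes are the flange's). Camera axes: x right, y down, z forward; pixel columns grow to the right and rows downward; lengths in m; the calibration is good to about 2 mm. A picture is of the moment at which its call begins: read the wrist's pose just before it. camera_info takes no time and is no camera call.
- env.sign_off(): hands the job in; it is judged then, once.
Trained networks look in the newest picture that a camera, given by its name, has taken for a name from the list of things; names that differ only in an ending like _2 or _b are one class to them, and where a whole thing is asked for, a point or a joint stands for the part that bears it (a point fixed in the world has none). Each returns a list of dicts, best first, with "confidence" (0 to 1); they miss things now and then, are a little off and sometimes report something else, mostly with a low value. They report only what shows in the picture. A call takes as long as a camera call.
- nets.look_for(query, camera): "point" ([x, y, z] in m, in world coordinates, good to about 4 mm: the middle of the surface that is visible of it).
- nets.place_of(query, camera): "point" ([x, y, z] in m, in world coordinates, good to about 4 mm: a listed point, or the origin of a listed thing).
The state is a dict: "time_s": time; "qpos": joint angles; "joint_velocities": joint speeds; "effort": joint torques, N m; "tool_pos": TCP position; "tool_rot": TCP orientation; "force": force on the tool from outside, world axes, zero at the start; "wrist_torque": the same for the moment, N m; "grip_width": finger opening in m; "grasp_force": force on a finger pad.
Only numpy, scipy, OpenCV 4.12 (cv2) and the standard library are available. Lean on these libraries where they do the work, as an engineer would, in place of code of your own. Each camera call takes 0.05 s, during which the arm holds its last target. There are 200 camera calls.

### The job

First switch on the display light base: with a fingertip inside its recessed slot, slide the small flush switch away from the robot, fully to the far end of its travel. Then stand the squat, short bottle upright on the base's round light disc, all of its foot on the disc, setting it down gently rather than dropping it. Leave the two tall bottles and the glass mug where they stand, and let go of everything.

Things in the scene. Friction and masses are not known exactly. Their poses are not given: they have to be found in the camera images.
- base: Display light base: flat grey plastic block, 130 mm along its x, 220 mm along its y, 34 mm high, fixed to the counter; place and yaw (within 0.45 rad) vary. Origin: centre of its underside; x points roughly away from the robot, y to the robot's left, z up. On top: the slot with the switch near the -y end, the round light disc at the +y end.
- slot (a point): Centre of the floor of the recessed slot in the base's top, 70 mm from the base's origin towards the base's -y. The slot is 74 mm long (along the base's x), 34 mm wide (along the base's y) and 9 mm deep, with a black floor 25 mm above the counter. Axes as the base's.
- switch_top (a point): Centre of the top of the slide switch: a white ridged slider 12 mm long (along the base's x), 18 mm wide, 8.5 mm tall, its top flush with the base's top, on the slot's middle line. Off, its centre is 12 to 15 mm from the slot's centre towards the base's +x, leaving at least 43 mm of free slot behind it (robot side), where closed fingertips can enter and push.
- switch (a joint): How far the switch has slid, in m: 0 is off (robot side), it grows towards the base's +x (away from the robot), 0.018 is fully on, against the stop. Off it stands at 0 to 0.003. It slides with about 2 N of friction and stays where it is left.
- disc (a point): Centre of the top of the round white light disc on the base, 48 mm from the base's origin towards its +y: 100 mm across, its top 36 mm above the counter (2 mm above the base's top). The squat bottle goes here.
- stubby_center (a point): Centre (85 mm above its foot) of the squat bottle: loose, brown glass, 170 mm high, about 0.3 kg; body 62 mm across up to 95 mm above the foot, then a shoulder, a straight neck 27 mm across from 125 to 160 mm, a steel crown cap 31 mm across on top. z is its axis. Stands on the counter in any of three places, the tall bottles at least 150 mm away, centre to centre.
- longneck_center (a point): Centre (half-way up) of a tall brown bottle with a paper label and crown cap: 240 mm high, 62 mm across. Leave it alone.
- swingtop_center (a point): Centre (half-way up) of a tall brown bottle with no label and a wire swing-top: about 255 mm high, 62 mm across. Its point lies 120 mm above its foot. Leave it alone.
- mug_center (a point): Centre (half-way up) of a clear glass mug with a handle: 80 mm across, 110 mm high, loose, on the counter at the far left. Leave it alone.

How it is judged:
By the outcome, as a careful person would: the job done as asked, in the order asked, and still so for the second after the job is handed in, with the robot touching nothing.
It also fails if it takes over 58 s, if anything falls off the work surface, if the arm or the gripper's body presses on something with over 40 N, if the wrist force passes 120 N, or if a joint passes its speed limit or range.

## Working session

There is one attempt and no reset: what is moved stays moved. The work goes in short steps, Python scripts to look and compute and a shell command to move; the robot and the scene stay as the last step left them, time stands still between calls to the robot, and variables do not carry over. Pictures are saved under pics/ and viewed, at most 10 in all, crops included, and the job is handed in when it is done.

```bash
ls; mkdir -p pics; cat > h.py <<'E'
import numpy as np, cv2
from cell import get_obs, optics, env, nets
from scipy.spatial.transform import Rotation as R
def pose():
    o=get_obs(); return np.array(o['tool_pos']), R.from_euler('xyz',o['tool_rot'],degrees=True), o
def shift(p):
    t,r,_=pose(); return r.inv().apply(np.array(p)-t)*1000
def snap(cam,name):
    t,r,_=pose(); im,d=optics.read_camera(cam); cv2.imwrite(f'pics/{name}.png',im[:,:,::-1]); return im,d,t,r
def cloud(cam,d,t,r):
    c=optics.camera_info(cam); f=d.shape[0]/2/np.tan(np.radians(c['fovy'])/2)
    v,u=np.mgrid[:d.shape[0],:d.shape[1]].astype(float)
    K=np.array([[f,0,c['cx']],[0,f,c['cy']],[0,0,1]])
    s=cv2.undistortPoints(np.stack([u.ravel(),v.ravel()],1)[:,None],K,np.array([c['k1'],0,0,0]))[:,0].reshape(*d.shape,2)
    P=np.dstack([s*d[...,None],d])
    if 'R' in c: return (P-np.array(c['t']))@np.array(c['R'])
    T=np.array(c['tool_from_camera']); return (P@T[:3,:3].T+T[:3,3])@r.as_matrix().T+t
E
python3 - <<'E'
from h import *
o=get_obs(); print(o)
for cam in ('scene','top'):
    im,d,t,r=snap(cam,cam+'0')
    for q in ('base','slot','switch_top','disc','stubby_center','longneck_center','swingtop_center','mug_center'):
        print(cam,q,[(np.round(x['point'],3).tolist(),round(x['confidence'],2)) for x in nets.place_of(q,cam)][:3])
E
```

```text
pics
{'time_s': 0.0, 'qpos': array([65.6669958 , 18.44072731, -4.01478181, 83.17517916,  1.29631343,
       78.53954236, -3.26104022]), 'joint_velocities': array([ 0.01524514,  0.01081202, -0.01556174,  0.02351733,  0.00910278,
        0.04089571, -0.09304352]), 'effort': array([-8.51415225e-04, -4.91293252e+01, -4.04530624e-01, -3.12525594e+01,
       -6.39201910e-02,  4.37994674e-02,  1.76368476e-04]), 'tool_pos': array([ 0.27585538, -0.58795439,  0.22144008]), 'tool_rot': array([-1.79889863e+02,  7.20721067e-03,  2.51412776e+01]), 'force': array([-0.05912544,  0.32503805, -0.03889015]), 'wrist_torque': array([ 0.0004833 , -0.05714718,  0.00468833]), 'grasp_force': 0.0, 'grip_width': 0.08701589351243331}
scene base [([0.542, -0.198, -0.001], 0.77)]
scene slot [([0.526, -0.268, 0.027], 0.96)]
scene switch_top [([0.534, -0.266, 0.028], 0.55), ([0.527, -0.266, 0.026], 0.52)]
scene disc []
scene stubby_center [([0.472, 0.085, 0.084], 0.86)]
scene longneck_center [([0.533, -0.267, 0.034], 0.64), ([0.658, 0.142, 0.123], 0.6)]
scene swingtop_center [([0.47, 0.274, 0.118], 0.64)]
scene mug_center [([0.649, 0.379, 0.054], 0.97)]
top base [([0.546, -0.196, -0.003], 0.68)]
top slot [([0.524, -0.263, 0.026], 0.9)]
top switch_top [([0.535, -0.268, 0.036], 0.55)]
top disc [([0.561, -0.154, 0.032], 0.74)]
top stubby_center [([0.472, 0.084, 0.085], 0.92)]
top longneck_center [([0.654, 0.144, 0.12], 0.75)]
top swingtop_center [([0.467, 0.276, 0.121], 0.6)]
top mug_center [([0.652, 0.377, 0.058], 0.81)]
```

```bash
python3 - <<'E'
from h import *
cv2.imwrite('pics/both.png',cv2.resize(np.hstack([cv2.imread('pics/scene0.png'),cv2.imread('pics/top0.png')]),(800,300)))
im,d,t,r=snap('top','top1')
P=cloud('top',d,t,r)
m=(abs(P[...,2]-.0345)<.004)&(abs(P[...,0]-.54)<.16)&(abs(P[...,1]+.2)<.17)&(d>0)
print(m.sum(), cv2.minAreaRect(P[m][:,:2].astype(np.float32)), P[m].mean(0))
cv2.imwrite('pics/topcrop.png',cv2.resize(cv2.imread('pics/top1.png'),(784,588)))
E
```

```text
3694 ((0.544195294380188, -0.19860512018203735), (0.22188882529735565, 0.1309121549129486), 72.81910705566406) [ 0.54520193 -0.19329974  0.03455703]
```

View pics/both.png

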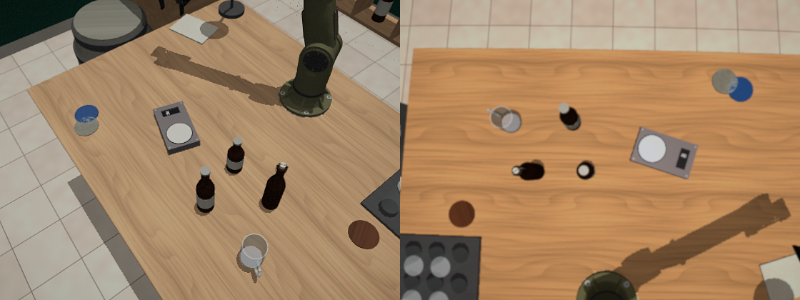

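View pics/topcrop.png

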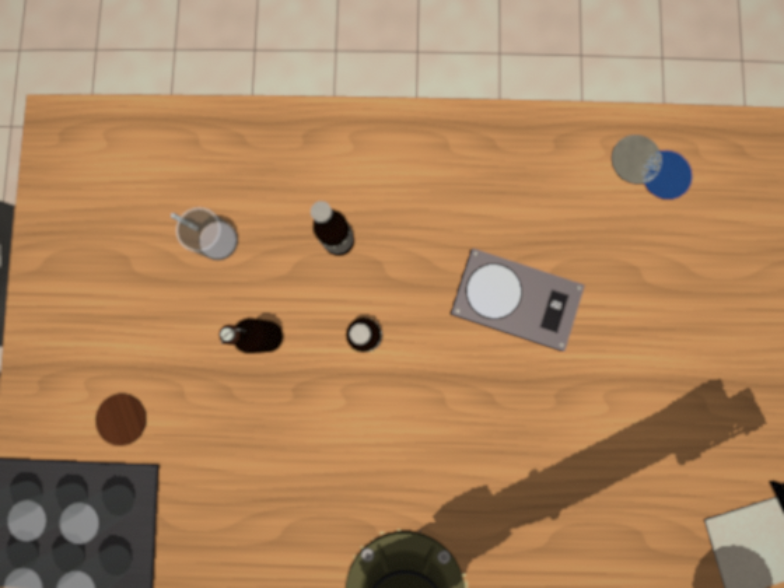

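The base is grey at (517,300) in the enlarged top view. Its slot is at (554,312), the white switch at (556,302) and the disc at (494,291). The squat bottle stands at (363,333), with the longneck at (330,228), the swing-top at (255,335) and the mug at (200,230). These agree with the networks; base yaw is about -17.2°.

```bash
python3 -m creep '[{"tx":35,"ty":-20,"gripper":-1},{"tx":70,"ty":-39,"gripper":-1},{"tx":105,"ty":-59,"gripper":-1},{"tx":140,"ty":-78,"gripper":-1},{"tx":175,"ty":-98,"gripper":-1}]' 20
python3 -m creep '[{"tx":35,"ty":-20,"tz":10,"wz":-7,"gripper":-1},{"tx":70,"ty":-39,"tz":20,"wz":-14,"gripper":-1},{"tx":105,"ty":-59,"tz":30,"wz":-21,"gripper":-1},{"tx":140,"ty":-78,"tz":40,"wz":-28,"gripper":-1},{"tx":175,"ty":-98,"tz":50,"wz":-35,"gripper":-1}]'
python3 -m creep '[{"wz":-7,"gripper":-1},{"wz":-12.7,"gripper":-1},{"wz":-12.7,"gripper":-1}]'
python3 - <<'E'
from h import *
im,d,t,r=snap('wrist','w0')
for q in ('slot','switch_top'):
    print(q,[(np.round(x['point'],4).tolist(),round(x['confidence'],2)) for x in nets.place_of(q,'wrist')][:3])
print(t,get_obs()['tool_rot'],shift([.5092,-.2610,.028]))
P=cloud('wrist',d,t,r); m=(abs(P[...,2]-.0345)<.004)&(d>0)
print(m.sum(),(P[...,2][m]).mean())
g=im.astype(float).mean(2)
# slot floor: dark pixels in depth 15..30mm height
k=(abs(P[...,2]-.025)<.004)&(d>0)&(abs(P[...,0]-.524)<.07)&(abs(P[...,1]+.265)<.07)
print(k.sum(), cv2.minAreaRect(P[k][:,:2].astype(np.float32)) if k.sum() else '')
E
```

```text
slot []
switch_top []
[ 0.27614532 -0.58846558  0.22261501] [1.79996041e+02 3.89198332e-03 2.51415811e+01] [ 350.127303   -197.41920445  194.54513101]
0 nan
0 validation failed for argument at $[0]...
validation failed for argument at $[0]...
validation failed for argument at $[0]...
<stdin>:7: RuntimeWarning: Mean of empty slice.
  ret = ret.dtype.type(ret / rcount)
```

View pics/w0.png

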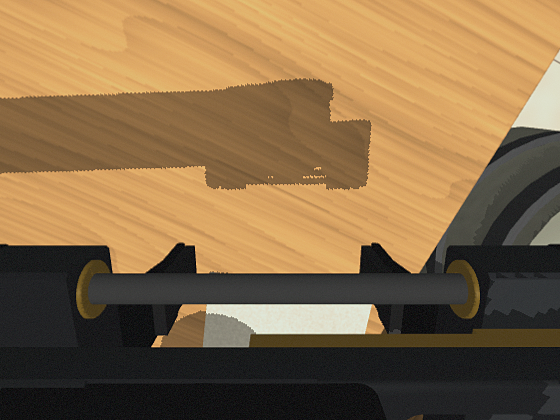

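The moves were refused, so the wrist view still shows only the bare counter with the arm's shadow at (290,130). A row probably needs every field.

```bash
python3 -m creep '[{"wx":0,"wy":0,"wz":0,"tx":35,"ty":-20,"tz":0,"gripper":-1},{"wx":0,"wy":0,"wz":0,"tx":70,"ty":-39,"tz":0,"gripper":-1},{"wx":0,"wy":0,"wz":0,"tx":105,"ty":-59,"tz":0,"gripper":-1},{"wx":0,"wy":0,"wz":0,"tx":140,"ty":-78,"tz":0,"gripper":-1},{"wx":0,"wy":0,"wz":0,"tx":175,"ty":-98,"tz":0,"gripper":-1}]' 20
```

```text
time_s: 1.52
tool_pos: [0.3938, -0.4239, 0.2228]
tool_rot: [180.0, -0.0, 25.1]
force: [0.4, -0.3, -0.4]
grip_width: 0.0616
grasp_force: 0.0
```

```bash
python3 -m creep '[{"wx":0,"wy":0,"wz":-7,"tx":35,"ty":-20,"tz":10,"gripper":-1},{"wx":0,"wy":0,"wz":-14,"tx":70,"ty":-39,"tz":20,"gripper":-1},{"wx":0,"wy":0,"wz":-21,"tx":105,"ty":-59,"tz":30,"gripper":-1},{"wx":0,"wy":0,"wz":-28,"tx":140,"ty":-78,"tz":40,"gripper":-1},{"wx":0,"wy":0,"wz":-35,"tx":175,"ty":-98,"tz":50,"gripper":-1}]'
python3 -m creep '[{"wx":0,"wy":0,"wz":-7,"tx":0,"ty":0,"tz":0,"gripper":-1},{"wx":0,"wy":0,"wz":-12.7,"tx":0,"ty":0,"tz":0,"gripper":-1},{"wx":0,"wy":0,"wz":-12.7,"tx":0,"ty":0,"tz":0,"gripper":-1},{"wx":0,"wy":0,"wz":-12.7,"tx":0,"ty":0,"tz":0,"gripper":-1}]'
python3 - <<'E'
from h import *
im,d,t,r=snap('wrist','w1')
for q in ('slot','switch_top'):
    print(q,[(np.round(x['point'],4).tolist(),round(x['confidence'],2)) for x in nets.place_of(q,'wrist')][:3])
print(t,get_obs()['tool_rot'],shift([.5092,-.2610,.028]))
P=cloud('wrist',d,t,r); m=(abs(P[...,2]-.0345)<.004)&(d>0)
print(m.sum(),(P[...,2][m]).mean())
k=(abs(P[...,2]-.025)<.004)&(d>0)&(abs(P[...,0]-.524)<.07)&(abs(P[...,1]+.265)<.07)
print(k.sum(), cv2.minAreaRect(P[k][:,:2].astype(np.float32)) if k.sum() else '')
E
```

```text
time_s: 1.93
tool_pos: [0.5106, -0.2608, 0.1725]
tool_rot: [179.9, 0.0, 60.5]
force: [0.8, -0.9, 0.7]
grip_width: 0.0281
grasp_force: 0.0
time_s: 2.27
tool_pos: [0.5096, -0.2626, 0.1726]
tool_rot: [180.0, 0.0, 72.7]
force: [-0.5, 0.4, 0.1]
grip_width: 0.004
grasp_force: 0.0
slot [([0.5249, -0.2676, 0.026], 0.88)]
switch_top [([0.532, -0.2701, 0.0349], 0.7)]
[ 0.50961921 -0.26261193  0.17260198] [1.79983386e+02 1.42319436e-02 7.26486532e+01] [  1.96305737  -0.86628364 144.72294188]
33250 0.03524897491055794
2328 ((0.5240924954414368, -0.26765573024749756), (0.03249096870422363, 0.07430115342140198), 72.9179916381836)
```

View pics/w1.png

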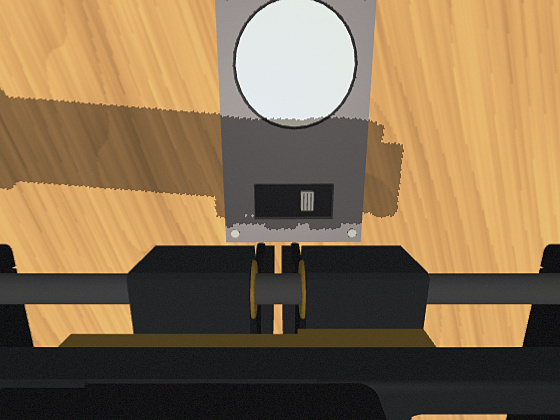

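The slot shows at (254–333, 185–218) and the switch at (307,200), with its near edge about 7 mm past the slot's centre. The fingertips are already over the free part, so I'll go straight down.

```bash
python3 -m creep '[{"wx":0,"wy":0,"wz":0,"tx":0,"ty":0,"tz":30,"gripper":-1},{"wx":0,"wy":0,"wz":0,"tx":0,"ty":0,"tz":60,"gripper":-1},{"wx":0,"wy":0,"wz":0,"tx":0,"ty":0,"tz":90,"gripper":-1},{"wx":0,"wy":0,"wz":0,"tx":0,"ty":0,"tz":115,"gripper":-1},{"wx":0,"wy":0,"wz":0,"tx":0,"ty":0,"tz":125,"gripper":-1}]'
python3 -m creep '[{"wx":0,"wy":0,"wz":0,"tx":0,"ty":0,"tz":4,"gripper":-1},{"wx":0,"wy":0,"wz":0,"tx":0,"ty":0,"tz":8,"gripper":-1},{"wx":0,"wy":0,"wz":0,"tx":0,"ty":0,"tz":12,"gripper":-1},{"wx":0,"wy":0,"wz":0,"tx":0,"ty":0,"tz":16,"gripper":-1},{"wx":0,"wy":0,"wz":0,"tx":0,"ty":0,"tz":18,"gripper":-1}]'
```

```text
time_s: 2.83
tool_pos: [0.507, -0.2618, 0.0439]
tool_rot: [-179.7, -0.1, 72.7]
force: [-0.8, 0.1, -0.5]
grip_width: 0.0001
grasp_force: 0.0
time_s: 3.25
tool_pos: [0.5104, -0.2628, 0.0303]
tool_rot: [179.9, 0.0, 72.8]
force: [-0.8, 0.8, -0.3]
grip_width: 0.0006
grasp_force: 0.0
```

```bash
python3 -m creep '[{"wx":0,"wy":0,"wz":0,"tx":0,"ty":4,"tz":0,"gripper":-1},{"wx":0,"wy":0,"wz":0,"tx":0,"ty":8,"tz":0.5,"gripper":-1},{"wx":0,"wy":0,"wz":0,"tx":0,"ty":12,"tz":0.5,"gripper":-1},{"wx":0,"wy":0,"wz":0,"tx":0,"ty":15,"tz":0.5,"gripper":-1},{"wx":0,"wy":0,"wz":0,"tx":0,"ty":18,"tz":0.5,"gripper":-1}]'
python3 -m creep '[{"wx":0,"wy":0,"wz":0,"tx":0,"ty":2,"tz":0,"gripper":-1},{"wx":0,"wy":0,"wz":0,"tx":0,"ty":4,"tz":0,"gripper":-1},{"wx":0,"wy":0,"wz":0,"tx":0,"ty":4,"tz":0,"gripper":-1}]'
```

```text
time_s: 3.67
tool_pos: [0.5269, -0.2677, 0.0291]
tool_rot: [-179.9, 0.0, 72.8]
force: [-1.2, 0.7, 1.1]
grip_width: 0.0004
grasp_force: 1.1
time_s: 3.92
tool_pos: [0.5311, -0.2689, 0.029]
tool_rot: [180.0, 0.0, 72.8]
force: [-1.5, -0.1, 0.0]
grip_width: 0.0004
grasp_force: 0.4
```

```bash
for i in 1; do :; done; python3 -m creep '[{"wx":0,"wy":0,"wz":0,"tx":0,"ty":1.5,"tz":0,"gripper":-1},{"wx":0,"wy":0,"wz":0,"tx":0,"ty":3,"tz":0,"gripper":-1},{"wx":0,"wy":0,"wz":0,"tx":0,"ty":3,"tz":0,"gripper":-1}]'
python3 -m creep '[{"wx":0,"wy":0,"wz":0,"tx":0,"ty":1,"tz":0,"gripper":-1},{"wx":0,"wy":0,"wz":0,"tx":0,"ty":2,"tz":0,"gripper":-1},{"wx":0,"wy":0,"wz":0,"tx":0,"ty":2,"tz":0,"gripper":-1}]'
```

```text
time_s: 4.17
tool_pos: [0.5337, -0.2698, 0.029]
tool_rot: [180.0, 0.0, 72.8]
force: [-2.0, 0.3, 0.5]
grip_width: 0.0002
grasp_force: 0.7
time_s: 4.42
tool_pos: [0.5356, -0.2703, 0.029]
tool_rot: [180.0, 0.0, 72.8]
force: [-1.6, -0.0, -0.0]
grip_width: 0.0001
grasp_force: 0.8
```

```bash
python3 -m creep '[{"wx":0,"wy":0,"wz":0,"tx":0,"ty":1.5,"tz":0,"gripper":-1},{"wx":0,"wy":0,"wz":0,"tx":0,"ty":3,"tz":0,"gripper":-1},{"wx":0,"wy":0,"wz":0,"tx":0,"ty":3,"tz":0,"gripper":-1}]'
python3 -m creep '[{"wx":0,"wy":0,"wz":0,"tx":0,"ty":1.5,"tz":0,"gripper":-1},{"wx":0,"wy":0,"wz":0,"tx":0,"ty":3,"tz":0,"gripper":-1},{"wx":0,"wy":0,"wz":0,"tx":0,"ty":3,"tz":0,"gripper":-1}]'
```

```text
time_s: 4.67
tool_pos: [0.5382, -0.2711, 0.0289]
tool_rot: [-180.0, 0.0, 72.8]
force: [-1.8, 0.7, 0.7]
grip_width: 0.0004
grasp_force: 1.4
time_s: 4.92
tool_pos: [0.5383, -0.2712, 0.0287]
tool_rot: [-179.6, 0.0, 72.8]
force: [-10.4, 3.5, 7.8]
grip_width: 0.0006
grasp_force: 5.1
```

The force jumped to 11 N, which means the stop. I'll back off, lift and look.

```bash
python3 -m creep '[{"wx":0,"wy":0,"wz":0,"tx":0,"ty":-4,"tz":0,"gripper":-1},{"wx":0,"wy":0,"wz":0,"tx":0,"ty":-8,"tz":0,"gripper":-1},{"wx":0,"wy":0,"wz":0,"tx":0,"ty":-8,"tz":-20,"gripper":-1},{"wx":0,"wy":0,"wz":0,"tx":0,"ty":-8,"tz":-55,"gripper":-1},{"wx":0,"wy":0,"wz":0,"tx":0,"ty":-8,"tz":-95,"gripper":-1}]'
python3 -m creep '[{"wx":0,"wy":0,"wz":0,"tx":0,"ty":0,"tz":-40,"gripper":0},{"wx":0,"wy":0,"wz":0,"tx":0,"ty":0,"tz":-80,"gripper":0.3},{"wx":0,"wy":0,"wz":0,"tx":0,"ty":0,"tz":-80,"gripper":0.3}]'
python3 - <<'E'
from h import *
im,d,t,r=snap('wrist','w2')
print([(np.round(x['point'],4).tolist(),round(x['confidence'],2)) for x in nets.place_of('switch_top','wrist')][:3],t)
g=cv2.imread('pics/w2.png')[150:290,200:380]; cv2.imwrite('pics/w2c.png',cv2.resize(g,None,fx=4,fy=4,interpolation=2))
E
```

```text
time_s: 5.33
tool_pos: [0.5326, -0.269, 0.1232]
tool_rot: [-179.9, -0.1, 72.9]
force: [0.1, -0.7, 0.1]
grip_width: 0.0008
grasp_force: 0.0
time_s: 5.58
tool_pos: [0.5389, -0.2715, 0.2141]
tool_rot: [179.0, 0.2, 72.9]
force: [1.1, -0.2, 1.1]
grip_width: 0.013
grasp_force: 0.0
[([0.5518, -0.2783, 0.0332], 0.64)] [ 0.53891139 -0.27148202  0.21408474]
```

View pics/w2c.png

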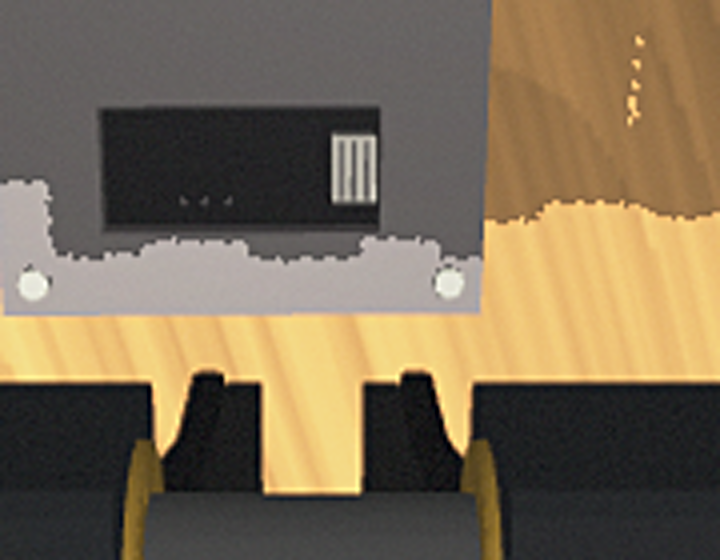

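The switch now sits against the far end of the slot: in the crop it spans x = 332–377 and the slot ends at 380. It is fully on. Next I'll go towards the squat bottle and stop short for a look.

```bash
python3 -m creep '[{"wx":0,"wy":0,"wz":0,"tx":30,"ty":-18,"tz":-2,"gripper":1},{"wx":0,"wy":0,"wz":0,"tx":60,"ty":-37,"tz":-4,"gripper":1},{"wx":0,"wy":0,"wz":0,"tx":90,"ty":-55,"tz":-6,"gripper":1},{"wx":0,"wy":0,"wz":0,"tx":115,"ty":-70,"tz":-8,"gripper":1},{"wx":0,"wy":0,"wz":0,"tx":140,"ty":-85,"tz":-10,"gripper":1}]'
python3 -m creep '[{"wx":0,"wy":0,"wz":0,"tx":25,"ty":-16,"tz":-2,"gripper":1},{"wx":0,"wy":0,"wz":0,"tx":50,"ty":-32,"tz":-4,"gripper":1},{"wx":0,"wy":0,"wz":0,"tx":75,"ty":-48,"tz":-6,"gripper":1},{"wx":0,"wy":0,"wz":0,"tx":100,"ty":-64,"tz":-8,"gripper":1},{"wx":0,"wy":0,"wz":0,"tx":120,"ty":-77,"tz":-10,"gripper":1}]'
python3 -m creep '[{"wx":0,"wy":0,"wz":0,"tx":0,"ty":0,"tz":0,"gripper":1},{"wx":0,"wy":0,"wz":0,"tx":0,"ty":0,"tz":0,"gripper":1}]'
python3 - <<'E'
from h import *
im,d,t,r=snap('wrist','w3')
print([(np.round(x['point'],4).tolist(),round(x['confidence'],2)) for x in nets.place_of('stubby_center','wrist')][:3])
P=cloud('wrist',d,t,r); k=(abs(P[...,2]-.170)<.004)&(d>0)&(np.hypot(P[...,0]-.472,P[...,1]-.0845)<.035)
print(k.sum(), cv2.minAreaRect(P[k][:,:2].astype(np.float32)) if k.sum() else '')
print(t,get_obs()['tool_rot'],shift([.472,.0845,.124]))
E
```

```text
time_s: 6.1
tool_pos: [0.4925, -0.109, 0.2123]
tool_rot: [-179.9, -0.0, 72.9]
force: [0.7, 0.4, 0.3]
grip_width: 0.054
grasp_force: 0.0
time_s: 6.52
tool_pos: [0.4541, 0.0288, 0.2225]
tool_rot: [-179.9, 0.0, 72.9]
force: [1.2, 0.5, -0.2]
grip_width: 0.084
grasp_force: 0.0
time_s: 6.68
tool_pos: [0.4549, 0.0275, 0.2229]
tool_rot: [-180.0, 0.1, 73.0]
force: [-0.0, -0.9, -1.0]
grip_width: 0.0864
grasp_force: 0.0
[]
1950 ((0.47237539291381836, 0.08270920068025589), (0.03088510036468506, 0.03137732297182083), 73.28876495361328)
[0.45487768 0.02750141 0.22293927] [-1.79942977e+02  4.00136758e-02  7.27776979e+01] [61.47991899 -1.42481998 98.9607868 ]
```

View pics/w3.png

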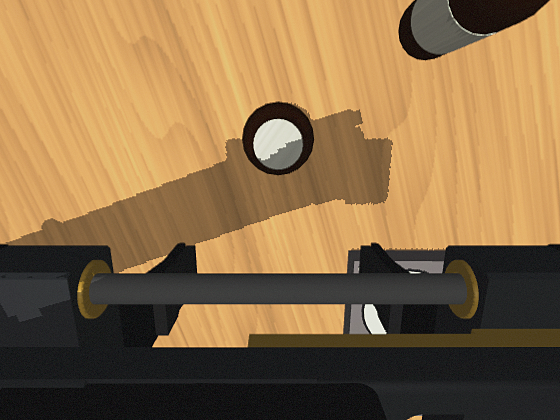

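The squat bottle's cap is at (278,145), and its depth gives a centre of (0.472, 0.083). I'll move over it, go down around the neck and grip.

```bash
python3 -m creep '[{"wx":0,"wy":0,"wz":0,"tx":30,"ty":0,"tz":0,"gripper":1},{"wx":0,"wy":0,"wz":0,"tx":58,"ty":0,"tz":0,"gripper":1},{"wx":0,"wy":0,"wz":0,"tx":58,"ty":0,"tz":15,"gripper":1},{"wx":0,"wy":0,"wz":0,"tx":58,"ty":0,"tz":40,"gripper":1},{"wx":0,"wy":0,"wz":0,"tx":58,"ty":0,"tz":65,"gripper":1}]'
python3 -m creep '[{"wx":0,"wy":0,"wz":0,"tx":0,"ty":0,"tz":20,"gripper":1},{"wx":0,"wy":0,"wz":0,"tx":0,"ty":0,"tz":33,"gripper":1},{"wx":0,"wy":0,"wz":0,"tx":0,"ty":0,"tz":33,"gripper":1}]'
python3 -m creep '[{"wx":0,"wy":0,"wz":0,"tx":0,"ty":0,"tz":0,"gripper":-0.2},{"wx":0,"wy":0,"wz":0,"tx":0,"ty":0,"tz":0,"gripper":-1},{"wx":0,"wy":0,"wz":0,"tx":0,"ty":0,"tz":0,"gripper":-1},{"wx":0,"wy":0,"wz":0,"tx":0,"ty":0,"tz":0,"gripper":-1},{"wx":0,"wy":0,"wz":0,"tx":0,"ty":0,"tz":0,"gripper":-1}]' 20
python3 -m creep '[{"wx":0,"wy":0,"wz":0,"tx":0,"ty":0,"tz":0,"gripper":-1},{"wx":0,"wy":0,"wz":0,"tx":0,"ty":0,"tz":0,"gripper":-1},{"wx":0,"wy":0,"wz":0,"tx":0,"ty":0,"tz":0,"gripper":-1},{"wx":0,"wy":0,"wz":0,"tx":0,"ty":0,"tz":0,"gripper":-1},{"wx":0,"wy":0,"wz":0,"tx":0,"ty":0,"tz":0,"gripper":-1}]' 20
```

```text
time_s: 7.2
tool_pos: [0.4736, 0.0809, 0.1581]
tool_rot: [179.9, -0.0, 72.7]
force: [0.3, -0.0, -0.7]
grip_width: 0.087
grasp_force: 0.0
time_s: 7.45
tool_pos: [0.4704, 0.08, 0.1223]
tool_rot: [-179.6, 0.1, 72.7]
force: [-0.4, -0.5, 0.3]
grip_width: 0.087
grasp_force: 0.0
time_s: 7.87
tool_pos: [0.4732, 0.0819, 0.1268]
tool_rot: [179.9, -0.0, 72.8]
force: [0.0, 0.6, -0.7]
grip_width: 0.0618
grasp_force: 0.0
time_s: 8.28
tool_pos: [0.4725, 0.082, 0.126]
tool_rot: [-180.0, 0.0, 72.8]
force: [-0.7, 0.3, 2.0]
grip_width: 0.0302
grasp_force: 20.0
```

```bash
python3 -m creep '[{"wx":0,"wy":0,"wz":0,"tx":0,"ty":0,"tz":0,"gripper":-1},{"wx":0,"wy":0,"wz":0,"tx":0,"ty":0,"tz":0,"gripper":-1},{"wx":0,"wy":0,"wz":0,"tx":0,"ty":0,"tz":-5,"gripper":-1},{"wx":0,"wy":0,"wz":0,"tx":0,"ty":0,"tz":-12,"gripper":-1},{"wx":0,"wy":0,"wz":0,"tx":0,"ty":0,"tz":-20,"gripper":-1}]' 25
python3 -m creep '[{"wx":0,"wy":0,"wz":0,"tx":0,"ty":0,"tz":0,"gripper":-1},{"wx":0,"wy":0,"wz":0,"tx":0,"ty":0,"tz":0,"gripper":-1}]'
python3 - <<'E'
from h import *
im,d,t,r=snap('scene','s2')
P=cloud('scene',d,t,r); c=np.argwhere((np.hypot(P[...,0]-.472,P[...,1]-.083)<.05)&(P[...,2]>.02))
(v0,u0),(v1,u1)=c.min(0)-40,c.max(0)+20
cv2.imwrite('pics/s2c.png',cv2.resize(cv2.imread('pics/s2.png')[max(v0,0):v1,max(u0,0):u1],(560,560),interpolation=2)); print(u0,v0,u1,v1)
E
```

```text
time_s: 8.7
tool_pos: [0.4721, 0.0818, 0.1461]
tool_rot: [-179.9, 0.0, 72.8]
force: [-0.7, 0.4, -3.1]
grip_width: 0.0303
grasp_force: 25.0
time_s: 8.87
tool_pos: [0.4732, 0.082, 0.1468]
tool_rot: [179.9, -0.0, 72.8]
force: [0.5, 0.7, -2.7]
grip_width: 0.03
grasp_force: 25.0
274 -1 399 259
```

View pics/s2c.png

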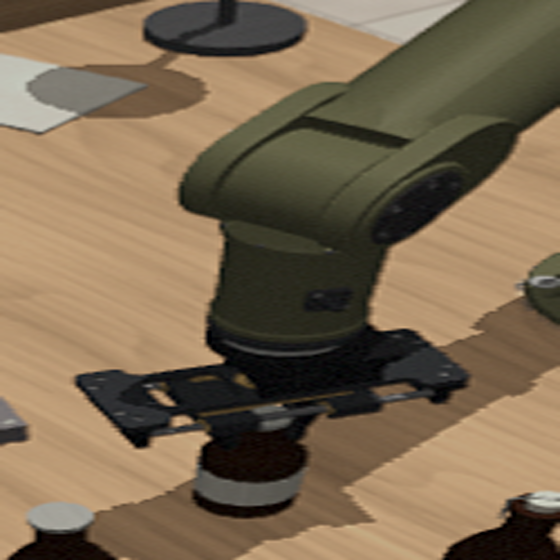

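The bottle is held upright at (250,470) in the crop, clear of the other bottles, with about 3 N of load on the wrist. Now I'll lift it and carry it over the disc.

```bash
python3 -m creep '[{"wx":0,"wy":0,"wz":0,"tx":0,"ty":0,"tz":-8,"gripper":-1},{"wx":0,"wy":0,"wz":0,"tx":0,"ty":0,"tz":-22,"gripper":-1},{"wx":0,"wy":0,"wz":0,"tx":-5,"ty":4,"tz":-40,"gripper":-1},{"wx":0,"wy":0,"wz":0,"tx":-15,"ty":11,"tz":-58,"gripper":-1},{"wx":0,"wy":0,"wz":0,"tx":-30,"ty":23,"tz":-70,"gripper":-1}]'
python3 -m creep '[{"wx":0,"wy":0,"wz":0,"tx":-18,"ty":14,"tz":-4,"gripper":-1},{"wx":0,"wy":0,"wz":0,"tx":-36,"ty":27,"tz":-5,"gripper":-1},{"wx":0,"wy":0,"wz":0,"tx":-54,"ty":41,"tz":-5,"gripper":-1},{"wx":0,"wy":0,"wz":0,"tx":-72,"ty":55,"tz":-5,"gripper":-1},{"wx":0,"wy":0,"wz":0,"tx":-90,"ty":68,"tz":-5,"gripper":-1}]'
python3 -m creep '[{"wx":0,"wy":0,"wz":0,"tx":-18,"ty":14,"tz":0,"gripper":-1},{"wx":0,"wy":0,"wz":0,"tx":-36,"ty":28,"tz":0,"gripper":-1},{"wx":0,"wy":0,"wz":0,"tx":-54,"ty":42,"tz":0,"gripper":-1},{"wx":0,"wy":0,"wz":0,"tx":-68,"ty":53,"tz":0,"gripper":-1},{"wx":0,"wy":0,"wz":0,"tx":-77,"ty":60,"tz":0,"gripper":-1}]'
python3 -m creep '[{"wx":0,"wy":0,"wz":0,"tx":-2,"ty":1,"tz":0,"gripper":-1},{"wx":0,"wy":0,"wz":0,"tx":-3,"ty":1,"tz":0,"gripper":-1},{"wx":0,"wy":0,"wz":0,"tx":-3,"ty":1,"tz":0,"gripper":-1}]'
python3 - <<'E'
from h import *
im,d,t,r=snap('scene','s3'); t,r,_=pose(); print(t, shift([.5587,-.154,.162]))
print('disc',[(np.round(x['point'],4).tolist(),round(x['confidence'],2)) for c in ('scene',) for x in nets.place_of('disc',c)][:3])
print([(np.round(x['point'],4).tolist(),round(x['confidence'],2)) for x in nets.place_of('stubby_center','scene')][:3])
P=cloud('scene',d,t,r); c=np.argwhere((np.hypot(P[...,0]-.55,P[...,1]+.18)<.13)&(P[...,2]>.02)&(d>0))
(v0,u0),(v1,u1)=c.min(0),c.max(0)+10
cv2.imwrite('pics/s3c.png',cv2.resize(cv2.imread('pics/s3.png')[max(v0,0):v1,max(u0,0):u1],(560,560),interpolation=2)); print(u0,v0,u1,v1)
E
```

```text
time_s: 9.33
tool_pos: [0.4858, 0.0482, 0.2181]
tool_rot: [179.9, -0.0, 73.1]
force: [0.5, 0.6, -2.2]
grip_width: 0.0296
grasp_force: 25.0
time_s: 9.75
tool_pos: [0.5244, -0.0607, 0.2213]
tool_rot: [-180.0, 0.0, 72.8]
force: [0.8, 0.2, -2.9]
grip_width: 0.0298
grasp_force: 25.0
time_s: 10.17
tool_pos: [0.5589, -0.1536, 0.2208]
tool_rot: [-180.0, 0.0, 72.7]
force: [-1.1, -1.0, -2.5]
grip_width: 0.0299
grasp_force: 25.0
time_s: 10.42
tool_pos: [0.5587, -0.1525, 0.221]
tool_rot: [-180.0, -0.1, 72.9]
force: [0.5, 0.4, -2.8]
grip_width: 0.0301
grasp_force: 25.0
[ 0.55874078 -0.15218554  0.2212014 ] [-1.78618872  0.51332012 59.2000505 ]
disc [([0.5613, -0.1516, 0.0355], 0.76), ([0.5454, -0.2034, -0.0039], 0.57)]
[([0.5567, -0.146, 0.178], 0.79)]
199 0 296 222
```

View pics/s3c.png

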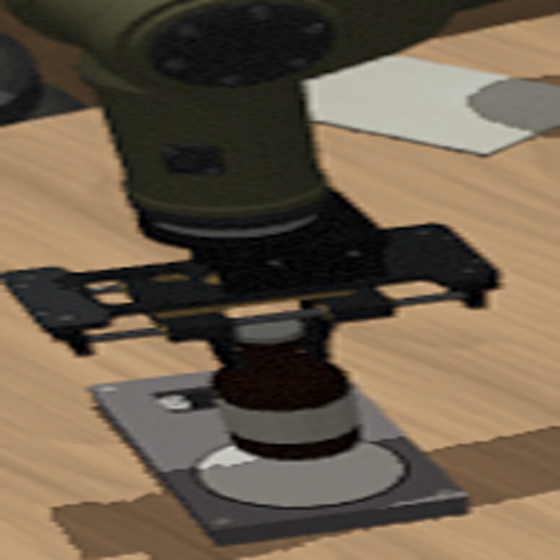

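The upright bottle hangs over the disc: its foot is at about (295,445) and the disc centre at (302,470), and the white switch shows at (180,400). I'll lower it gently.

```bash
python3 -m creep '[{"wx":0,"wy":0,"wz":0,"tx":-1,"ty":0,"tz":10,"gripper":-1},{"wx":0,"wy":0,"wz":0,"tx":-1,"ty":0,"tz":22,"gripper":-1},{"wx":0,"wy":0,"wz":0,"tx":-1,"ty":0,"tz":34,"gripper":-1},{"wx":0,"wy":0,"wz":0,"tx":-1,"ty":0,"tz":44,"gripper":-1},{"wx":0,"wy":0,"wz":0,"tx":-1,"ty":0,"tz":50,"gripper":-1}]'
python3 -m creep '[{"wx":0,"wy":0,"wz":0,"tx":0,"ty":0,"tz":1.5,"gripper":-1},{"wx":0,"wy":0,"wz":0,"tx":0,"ty":0,"tz":3,"gripper":-1},{"wx":0,"wy":0,"wz":0,"tx":0,"ty":0,"tz":4,"gripper":-1},{"wx":0,"wy":0,"wz":0,"tx":0,"ty":0,"tz":5,"gripper":-1},{"wx":0,"wy":0,"wz":0,"tx":0,"ty":0,"tz":6,"gripper":-1}]'
python3 -m creep '[{"wx":0,"wy":0,"wz":0,"tx":0,"ty":0,"tz":0.5,"gripper":-1},{"wx":0,"wy":0,"wz":0,"tx":0,"ty":0,"tz":1,"gripper":-1},{"wx":0,"wy":0,"wz":0,"tx":0,"ty":0,"tz":1,"gripper":-1}]'
```

```text
time_s: 10.98
tool_pos: [0.5572, -0.1546, 0.1684]
tool_rot: [-179.8, -0.0, 72.8]
force: [-0.3, -0.6, -2.3]
grip_width: 0.0299
grasp_force: 25.0
time_s: 11.4
tool_pos: [0.559, -0.155, 0.1656]
tool_rot: [179.9, 0.0, 72.8]
force: [0.6, 0.1, -2.7]
grip_width: 0.0297
grasp_force: 25.0
time_s: 11.65
tool_pos: [0.5586, -0.155, 0.1642]
tool_rot: [180.0, 0.0, 72.8]
force: [-0.2, 0.0, -3.1]
grip_width: 0.0298
grasp_force: 25.0
```

```bash
python3 -m creep '[{"wx":0,"wy":0,"wz":0,"tx":0,"ty":0,"tz":0.7,"gripper":-1},{"wx":0,"wy":0,"wz":0,"tx":0,"ty":0,"tz":1.4,"gripper":-1},{"wx":0,"wy":0,"wz":0,"tx":0,"ty":0,"tz":1.4,"gripper":-1}]'
python3 -m creep '[{"wx":0,"wy":0,"wz":0,"tx":0,"ty":0,"tz":0.5,"gripper":-1},{"wx":0,"wy":0,"wz":0,"tx":0,"ty":0,"tz":0.8,"gripper":-1},{"wx":0,"wy":0,"wz":0,"tx":0,"ty":0,"tz":0.8,"gripper":-1}]'
```

```text
time_s: 11.9
tool_pos: [0.5585, -0.1549, 0.1625]
tool_rot: [-180.0, 0.0, 72.8]
force: [0.4, -0.1, -3.4]
grip_width: 0.0297
grasp_force: 25.0
time_s: 12.15
tool_pos: [0.5587, -0.1549, 0.1621]
tool_rot: [180.0, 0.0, 72.8]
force: [0.6, 0.3, -1.2]
grip_width: 0.0302
grasp_force: 25.0
```

Contact is beginning, as the wrist load is falling. A little more, then release.

```bash
python3 -m creep '[{"wx":0,"wy":0,"wz":0,"tx":0,"ty":0,"tz":0.4,"gripper":-1},{"wx":0,"wy":0,"wz":0,"tx":0,"ty":0,"tz":0.6,"gripper":-1},{"wx":0,"wy":0,"wz":0,"tx":0,"ty":0,"tz":0.6,"gripper":-1}]'
```

```text
time_s: 12.4
tool_pos: [0.5589, -0.155, 0.1621]
tool_rot: [179.9, 0.0, 72.8]
force: [-2.0, -0.4, 3.4]
grip_width: 0.0302
grasp_force: 25.0
```

```bash
python3 -m creep '[{"wx":0,"wy":0,"wz":0,"tx":0,"ty":0,"tz":0,"gripper":-1},{"wx":0,"wy":0,"wz":0,"tx":0,"ty":0,"tz":0,"gripper":-0.3},{"wx":0,"wy":0,"wz":0,"tx":0,"ty":0,"tz":0,"gripper":-0.1},{"wx":0,"wy":0,"wz":0,"tx":0,"ty":0,"tz":0,"gripper":0.2},{"wx":0,"wy":0,"wz":0,"tx":0,"ty":0,"tz":0,"gripper":0.6}]' 5
python3 -m creep '[{"wx":0,"wy":0,"wz":0,"tx":0,"ty":0,"tz":0,"gripper":1},{"wx":0,"wy":0,"wz":0,"tx":0,"ty":0,"tz":0,"gripper":1},{"wx":0,"wy":0,"wz":0,"tx":0,"ty":0,"tz":0,"gripper":1},{"wx":0,"wy":0,"wz":0,"tx":0,"ty":0,"tz":0,"gripper":1},{"wx":0,"wy":0,"wz":0,"tx":0,"ty":0,"tz":0,"gripper":1}]'
```

```text
time_s: 12.82
tool_pos: [0.5584, -0.155, 0.1607]
tool_rot: [-180.0, 0.0, 72.8]
force: [0.3, -0.4, -0.7]
grip_width: 0.0433
grasp_force: 0.0
time_s: 13.23
tool_pos: [0.5586, -0.155, 0.1612]
tool_rot: [-180.0, 0.0, 72.8]
force: [-1.0, -0.1, -0.0]
grip_width: 0.076
grasp_force: 0.0
```

```bash
python3 -m creep '[{"wx":0,"wy":0,"wz":0,"tx":0,"ty":0,"tz":-8,"gripper":1},{"wx":0,"wy":0,"wz":0,"tx":0,"ty":0,"tz":-25,"gripper":1},{"wx":0,"wy":0,"wz":0,"tx":0,"ty":0,"tz":-50,"gripper":1},{"wx":0,"wy":0,"wz":0,"tx":0,"ty":0,"tz":-80,"gripper":1},{"wx":0,"wy":0,"wz":0,"tx":0,"ty":0,"tz":-100,"gripper":1}]'
python3 -m creep '[{"wx":0,"wy":0,"wz":0,"tx":-30,"ty":0,"tz":-5,"gripper":1},{"wx":0,"wy":0,"wz":0,"tx":-60,"ty":0,"tz":-10,"gripper":1},{"wx":0,"wy":0,"wz":0,"tx":-90,"ty":0,"tz":-10,"gripper":1},{"wx":0,"wy":0,"wz":0,"tx":-110,"ty":0,"tz":-10,"gripper":1},{"wx":0,"wy":0,"wz":0,"tx":-120,"ty":0,"tz":-10,"gripper":1}]'
python3 - <<'E'
from h import *
im,d,t,r=snap('wrist','w4')
P=cloud('wrist',d,t,r); k=(abs(P[...,2]-.206)<.006)&(d>0)&(np.hypot(P[...,0]-.56,P[...,1]+.154)<.05)
print(k.sum(), P[k][:,2].mean(), cv2.minAreaRect(P[k][:,:2].astype(np.float32)) if k.sum() else '')
for q in ('stubby_center','switch_top'): print(q,[(np.round(x['point'],4).tolist(),round(x['confidence'],2)) for x in nets.place_of(q,'wrist')][:2])
im2,*_=snap('scene','s4')
for q in ('stubby_center','longneck_center','swingtop_center','mug_center'): print(q,[(np.round(x['point'],4).tolist(),round(x['confidence'],2)) for x in nets.place_of(q,'scene')][:2])
a=cv2.imread('pics/w4.png');b=cv2.imread('pics/s4.png'); cv2.imwrite('pics/fin.png',cv2.resize(np.hstack([a[:420,:],b[60:340,160:533] if 0 else cv2.resize(b[100:310,180:460],(560,420))]),(800,300)))
E
```

```text
time_s: 13.65
tool_pos: [0.5593, -0.1549, 0.2646]
tool_rot: [179.8, 0.0, 72.9]
force: [1.3, -0.1, 1.2]
grip_width: 0.087
grasp_force: 0.0
time_s: 14.07
tool_pos: [0.5216, -0.2736, 0.2719]
tool_rot: [180.0, 0.1, 72.6]
force: [0.4, -0.3, -0.7]
grip_width: 0.0869
grasp_force: 0.0
2280 0.20660713423497545 ((0.5585339069366455, -0.15424232184886932), (0.03171652555465698, 0.030713798478245735), 73.68891143798828)
stubby_center [([0.562, -0.1569, 0.1217], 0.9)]
switch_top [([0.5494, -0.2757, 0.0341], 0.43)]
stubby_center [([0.5566, -0.152, 0.1201], 0.88)]
longneck_center [([0.656, 0.1404, 0.1196], 0.81)]
swingtop_center [([0.4688, 0.2709, 0.1183], 0.78)]
mug_center [([0.6478, 0.3783, 0.0576], 0.73)]
```

View pics/fin.png

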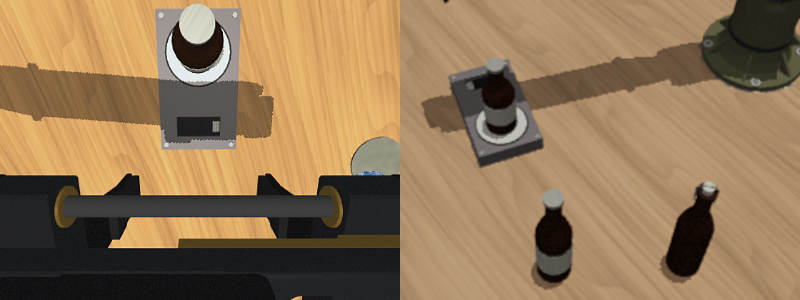

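The bottle stands upright on the disc at (198,40) in the wrist view, with its cap centre within about 1 mm of the disc centre. The switch at (216,126) is at the far end. The tall bottles and the mug are where they were, and the gripper is clear.

```bash
python3 -c "
from cell import env; print(env.sign_off())"
```

```text
the job is handed in; nothing more can be done
None
```

The switch is fully on, the squat bottle stands upright on the light disc, the other bottles and the mug are untouched, the gripper is clear, and the job is handed in at about 15 s.

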